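# Close the side guide of the pan lane by one hole

### The job

The side guide of the pan lane is set one hole too wide for the steel pan in it: pull up the black knob of its spring lock plunger, slide the guide one hole in towards the pan and the fixed fence, no further, and let the pin go fully home there, so that the pan lies square between the fences and is not jammed. Leave the bottle, label roll and tub beside the lane where they are. Finish still gripping the knob with the pin home, so that the guide can be clamped while you hold it; do not let go.

Things in the scene. Friction and masses are not known exactly. Their poses are not given: they have to be found in the camera images.
- lane: Stainless pan lane fixed on the bench. Origin: bench level straight below the knob at its starting hole. x along the lane (300 mm long), y across it, from the pan outwards along the index bar, z up. Fixed fence: upright plate, inner face at y -266 mm, top 62 mm up. Outboard base 220 mm long in x, to y 90 mm; two guide rods at x -85 and 85 mm.
- next_hole (a point): Mouth of the hole the pin must go to, on the index bar's top, 28 mm above the bench, 25 mm from the starting hole towards the pan and the fixed fence (lane -y); axes as the lane's. The bar is flat steel, 40 mm wide, along lane y at x = 0, with five 11.5 mm holes at lane y -50, -25, 0, 25, 50 mm.
- side_guide (a joint): Slide of the side guide, m: 0 in the starting hole (1 mm play), growing towards the pan and fixed fence (lane -y); 0.025 is the next hole. Travel -0.052 to 0.052, friction 1.5 N. The guide is a plate 260 mm long, inner face 75 mm from the knob axis, top 62 mm up, on a cross plate 41 mm up that bears the plunger. At 0.025 the lane is 166 mm wide, the pan 162.
- lock_plunger (a joint): Stroke of the lock plunger, m: 0 with the pin fully home in a hole, growing as the knob is pulled straight up. The 9 mm round-nosed pin is clear of the bar at 0.011; 0.014 is the upper stop. The spring pushes down with 5 N at 0, 11 N at 0.014. Let down between holes the pin rides on the bar at 0.011 and drops in over a hole. It moves with the guide.
- knob (a point): Centre of the plunger's black knob, where to grip it: 80 mm above the bench with the pin home. Round, upright, 31 mm across; straight sides 8 mm down and up from here, top 14 mm above. Below it a steel sleeve 21 mm thick, and the cross plate 39 mm below this point. Within 70 mm of it nothing else is over 62 mm above the bench. Moves with plunger and guide; axes as the lane's.
- pan_center (a point): Centre (half-way up) of the empty steel pan lying loose in the lane: 265 mm long (its x), 162 mm wide over the rim (its y), 40 mm high, about 0.5 kg, underside 16 mm above the bench. It may start a few degrees askew; the closing guide pushes it straight.
- sanitiser: Bystander: white plastic bottle standing on the bench, 64 mm across and 175 mm high; origin at the centre of its underside.
- label_roll: Bystander: roll of label paper lying flat on the bench, 90 mm across and 50 mm high; origin at the centre of its underside.
- spice_tub: Bystander: white plastic tub standing on the bench, 86 mm across and 85 mm high; origin at the centre of its underside.

How it is judged (in metres and radians):
On the way, in this order (a step that is already met when the one before it is completed fails the run):
1. the pin is pulled clear while the guide still stands at its starting hole (value of joint lock_plunger above 0.009 m and value of joint side_guide between -0.006 and 0.006 m), for 0.05 s.
2. the guide stands at the next hole towards the pan with the pin home in it (value of joint lock_plunger below 0.003 m and value of joint side_guide between 0.022 and 0.028 m), for 0.2 s.
At the end, for the whole second after the job is handed in: Pin home within 3 mm in the next hole towards the pan, guide within 3 mm of it; fingers still on the knob with over 2 N, grasp point within 30 mm of its centre; pan flat and still, centred between the fences within 5 mm, square within 0.03 rad, within 50 mm of mid-lane lengthwise (all of step 2 and contact force between the fingers and lock_plunger above 2 N and distance between the grasp point and knob below 0.03 m and angle between the x axis of pan_center and the x axis of lane, either way round below 0.03 rad and y of pan_center in the frame of lane between -0.188 and -0.178 m and x of pan_center in the frame of lane between -0.05 and 0.05 m and z of pan_center in the frame of lane below 0.04 m and angle between pan_center's own z axis and vertical below 0.05 rad and linear speed of pan below 0.02 m/s); the arm keeps its last pose, push and grip.
It fails at once if the pan is jammed hard against the fences (over 25 N) (contact force between side_guide and pan above 25 N or contact force between lane and pan above 60 N).
It fails at once if the guide is taken past the next hole or the other way, by more than 12 mm (value of joint side_guide above 0.037 m or value of joint side_guide below -0.012 m).
It fails at once if a bystander is moved more than 20 mm or tipped (distance of any of sanitiser, label_roll, spice_tub from where it was at the start of the episode above 0.02 m or angle between any of sanitiser, label_roll, spice_tub's own z axis and vertical above 0.3 rad).
It also fails if it takes over 32 s, if anything falls off the work surface, if the arm or the gripper's body presses on something with over 40 N, if the wrist force passes 120 N, or if a joint passes its speed limit or range.

### The arm

A 6-joint arm with a two-finger parallel gripper is mounted at the origin on the work surface. World frame = base frame: x ahead of the robot, y to its left, z up, the work surface at z = 0. Lengths are in mm, angles in rad, forces in N, time in s.
With the tool pointing down it reaches from about 275 to 1000 mm from the base axis. Payload 8.4 kg.
Tool frame: the origin (TCP) lies between the finger pads; the fingertips stand r.tips_ahead ahead of it and the grasp point (between the pads) lies 6 mm ahead of it (r.tips_ahead is the distance from the TCP to the fingertips, in mm); z points along the fingers, y is the line along which they close (so a half turn about z gives the same grasp; the last joint's range is limited). The gripper opens to 85 mm and grips with 20 to 120 N. Pads are 22 mm wide; open, the fingers measure 114 mm over their backs; the gripper's body (76 mm by 85 mm) begins 54 mm behind the grasp point. The pads swing forward as they close: fully open they stand 13 mm farther back than shut.
Start: joints at [-1.276, 0.353, 1.633, -0, 1.155, -0.002], TCP at [182.787, -597.676, 221.881] pointing down, gripper open.
Joint ranges: [-2.63, 2.63], [-0.92, 2.1], [0.06, 2.66], [-1.3, 4.44], [0, 2.69], [-3.02, 3.02]. Speed limits (rad/s): [2.22, 2.22, 2.79, 3.14, 3.14, 3.14].

### API

Orientations are given as [roll, pitch, yaw] about the fixed x, y, z axes, in that order (R = Rz(yaw) Ry(pitch) Rx(roll)).
In Python, from rig import r gives the robot as it stands.
- The arm moves only by the tool carry_out, never from a script. Its arguments are lists of equal length, an entry for each row: "delta_pos": the shift along the tool's x, y, z in m, a list of three; "rot": the turn, a rotation vector about the tool's x, y, z in degrees, a list of three. A call has 1 to 8 rows; each row is the pose to reach, as a shift and turn from the pose commanded when the call began, along the tool's axes at that moment; what a row does not reach only later rows make up. A row lasts 1/8 s, in which the tool goes at most 62.5 mm and 10.7 degrees, less where a joint would pass 70% of its speed; a pose out of reach is approached as far as the arm can. A call with a gripper value outside its range is refused whole. "claw" is the finger opening in m, from 0 to 0.0854, set as the call begins (left out, the last holds). The fingers move at their own pace and stop on an object; "grip_force" is the grip in N (left out, the last holds). Time passes only in rows, so rows that repeat a pose let the fingers close. It gives the time, the measured TCP pose, the force, the opening and the grip force at its end, in the units of the state.
- r.sense(): the state, without advancing time (a new reading comes with each control period).
- r.grab_frame(name): name is "side" or "top"; returns the picture (384x512x3 uint8, blue, green, red); there is no depth.
- r.camera_info(name): a dict with "fx", "fy", "cx", "cy" (pixels), "distortion" ([k1, k2, p1, p2, k3] as OpenCV has them; the pictures are not rectified), "pose" (4x4, takes a point from camera to world coordinates). Camera axes: x right, y down, z forward; pixel columns grow to the right and rows downward; lengths in mm; the calibration is good to about 2 mm. A picture is of the moment at which its call begins. camera_info takes no time and is no camera call.
- r.sign_off(): hands the job in; it is judged then, once.
Trained networks look in the newest picture that a camera, given by its name, has taken for a name from the list of things; names that differ only in an ending like _2 or _b are one class to them, and where a whole thing is asked for, a point or a joint stands for the part that bears it (a point fixed in the world has none). Each returns a list of dicts, best first, with "p" (0 to 1); they miss things now and then, are a little off and sometimes report something else, mostly with a low value. They report only what shows in the picture. A call takes as long as a camera call.
- r.recognise(thing, camera): "box" ([left, top, right, bottom] in pixels, round what is visible of it).
- r.cut_out(thing, camera): "mask" (384x512 bool, what is visible of it) and "box" ([left, top, right, bottom] in pixels, round what is visible of it).
The state is a dict: "clock": time; "qpos": joint angles; "qvel": joint speeds; "joint_efforts": joint torques, N m; "eef_pos": TCP position; "tcp_rot": TCP orientation; "contact_force": force on the tool from outside, world axes, zero at the start; "wrist_torque": the same for the moment, N m; "opening": opening from 0.0 (shut) to 1.0 (fully open); "grasp_force": force on a finger pad.
Only numpy, scipy, OpenCV 4.12 (cv2) and the standard library are available. Lean on these libraries where they do the work, as an engineer would, in place of code of your own. Each camera call takes 0.05 s, during which the arm holds its last target. There are 200 camera calls.

## Working session

There is one attempt and no reset: what is moved stays moved. The work goes in short steps, Python scripts to look and compute and a tool call to move; the robot and the scene stay as the last step left them, time stands still between calls to the robot, and variables do not carry over. Pictures are saved under pics/ and viewed, at most 10 in all, crops included, and the job is handed in when it is done.

Besides the shell and the picture viewer there is one more tool, called after "Request:" as a command line: name --argument value ..., lists and objects as JSON in quotes. carry_out: Moves the arm, as the interface text tells. Its arguments: {"type":"object","properties":{"delta_pos":{"type":"array","items":{"type":"array","items":{"type":"number"}}},"rot":{"type":"array","items":{"type":"array","items":{"type":"number"}}},"claw":{"type":"number"},"grip_force":{"type":"number"}},"required":["delta_pos","rot"]}

```bash
ls; mkdir -p pics; python3 - <<'E'
from rig import r
import cv2,numpy as np
s=r.sense();print({k:np.round(v,3).tolist() for k,v in s.items()},r.tips_ahead)
for c in("top","side"):
    im=r.grab_frame(c);cv2.imwrite(f"pics/{c}0.png",im)
    i=r.camera_info(c);print(c,{k:np.round(v,3).tolist() for k,v in i.items()})
    for t in("knob","lane","side_guide","pan_center","sanitiser","label_roll","spice_tub"):
        print(t,[(np.round(d["box"]).tolist(),round(d["p"],2)) for d in r.recognise(t,c)[:2]])
E
```

```text
pics
{'clock': 0.0, 'qpos': [-1.276, 0.354, 1.634, 0.0, 1.155, -0.002], 'qvel': [0.001, 0.001, 0.002, 0.002, -0.0, -0.001], 'joint_efforts': [0.002, -60.525, -34.207, -0.0, 0.009, -0.0], 'eef_pos': [182.627, -597.182, 221.152], 'tcp_rot': [-3.14, -0.0, 0.297], 'contact_force': [-0.088, -0.517, -0.715], 'wrist_torque': [0.004, -0.01, 0.001], 'grasp_force': 0.0, 'opening': 1.0} 25.0
top {'fx': 371.405, 'fy': 371.405, 'cx': 256.959, 'cy': 190.252, 'distortion': [-0.116, 0.0, 0.0, 0.0, 0.0], 'pose': [[0.018, -0.984, 0.177, 462.82], [-1.0, -0.022, -0.022, 126.76], [0.025, -0.176, -0.984, 903.806], [0.0, 0.0, 0.0, 1.0]]}
knob [([280.0, 221.0, 296.0, 231.0], 0.74)]
lane [([237.0, 175.0, 414.0, 336.0], 0.56)]
side_guide [([269.0, 184.0, 335.0, 302.0], 0.58), ([238.0, 125.0, 278.0, 166.0], 0.21)]
pan_center [([310.0, 189.0, 405.0, 316.0], 0.64)]
sanitiser [([295.0, 135.0, 333.0, 173.0], 0.91), ([281.0, 220.0, 296.0, 229.0], 0.28)]
label_roll [([237.0, 128.0, 278.0, 165.0], 0.82)]
spice_tub [([202.0, 186.0, 238.0, 225.0], 0.75)]
side {'fx': 473.09, 'fy': 473.09, 'cx': 259.042, 'cy': 189.513, 'distortion': [-0.17, 0.0, 0.0, 0.0, 0.0], 'pose': [[-0.733, -0.386, 0.56, 66.722], [-0.68, 0.4, -0.614, 684.851], [0.013, -0.831, -0.556, 620.029], [0.0, 0.0, 0.0, 1.0]]}
knob [([298.0, 188.0, 312.0, 204.0], 0.79)]
lane [([242.0, 145.0, 457.0, 269.0], 0.91)]
side_guide [([272.0, 166.0, 383.0, 251.0], 0.74)]
pan_center [([310.0, 150.0, 436.0, 235.0], 0.66)]
sanitiser [([256.0, 116.0, 278.0, 192.0], 0.89)]
label_roll [([197.0, 175.0, 234.0, 214.0], 0.56), ([248.0, 145.0, 456.0, 269.0], 0.36)]
spice_tub [([212.0, 205.0, 259.0, 266.0], 0.61)]
```

```bash
python3 - <<'E'
import cv2
im=cv2.imread("pics/top0.png")[110:350,180:430];cv2.imwrite("pics/topc.png",cv2.resize(im,None,fx=2.5,fy=2.5,interpolation=cv2.INTER_CUBIC))
im=cv2.imread("pics/side0.png")[100:290,190:460];cv2.imwrite("pics/sidec.png",cv2.resize(im,None,fx=2.9,fy=2.9,interpolation=cv2.INTER_CUBIC))
E
```

```text
(no output)
```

View pics/topc.png

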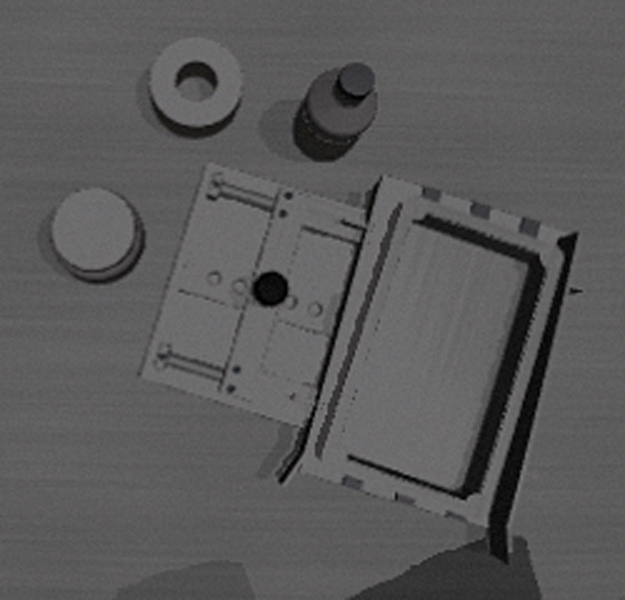

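View pics/sidec.png

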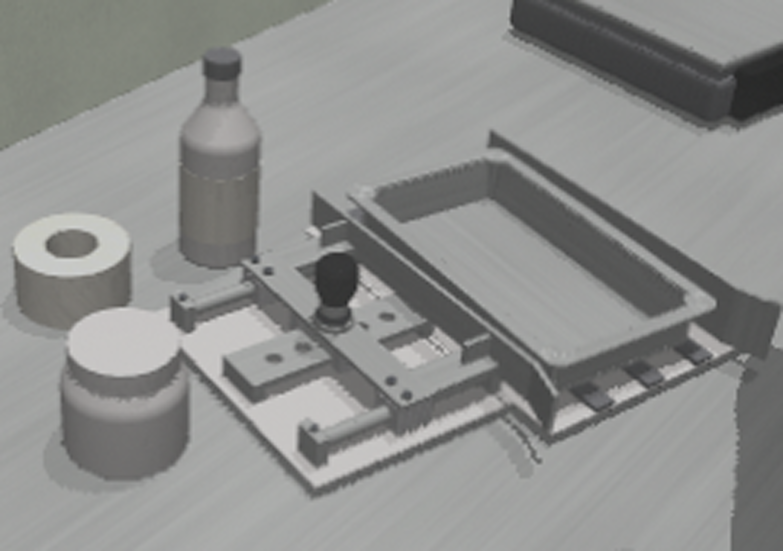

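The top crop shows the knob at (270,288), i.e. pixel (288,225), with four bar holes in a line at crop (214,278), (239,286), (291,302), (316,310). The bystanders sit on the outboard side. In the side crop the knob is at (336,280), i.e. pixel (306,197).

```bash
cat > h.py <<'E'
from rig import r
import numpy as np,cv2
def ray(c,p):
    i=r.camera_info(c);K=np.array([[i["fx"],0,i["cx"]],[0,i["fy"],i["cy"]],[0,0,1]])
    u=cv2.undistortPoints(np.array([[p]],float),K,np.array(i["distortion"],float))[0,0]
    T=np.array(i["pose"]);return T[:3,3],T[:3,:3]@np.array([u[0],u[1],1])
def onz(c,p,z):
    o,d=ray(c,p);return o+d*(z-o[2])/d[2]
def tri(p,q):
    o,d=ray("top",p);a,e=ray("side",q)
    st=np.linalg.lstsq(np.c_[d,-e],a-o,rcond=None)[0];x,y=o+d*st[0],a+e*st[1];return (x+y)/2,np.linalg.norm(x-y)
E
python3 - <<'E'
from h import *
def mc(c):
    d=r.cut_out("knob",c)
    if not d: return None
    m=d[0]["mask"];ys,xs=np.nonzero(m);print(c,d[0]["p"],d[0]["box"],xs.mean(),ys.mean(),m.sum());return xs.mean(),ys.mean()
t,s=mc("top"),mc("side")
print("tri",tri(t,s))
print("onz80-88",onz("top",t,80),onz("top",t,88),"side",onz("side",s,80))
H=[onz("top",(180+x/2.5,110+y/2.5),28) for x,y in((214,278),(239,286),(291,302),(316,310))]
print(np.round(H,1))
v=H[0]-H[3];print("len",np.linalg.norm(v),"yaw of lane y",np.arctan2(v[1],v[0]),"mean",np.mean(H,0))
B=[onz("top",(180+x/2.5,110+y/2.5),z) for x,y,z in((209,163,10),(143,376,10),(577,234,62),(495,525,62))]
print(np.round(B,1)); 
for a,b in((0,1),(2,3)): v=B[a]-B[b];print(np.linalg.norm(v),np.arctan2(v[1],v[0]))
E
```

```text
side 0.49 [298.4, 187.3, 310.9, 204.4] 305.1194690265487 195.57079646017698 226Traceback (most recent call last):
  File "<stdin>", line 7, in <module>
  File "h.py", line 10, in tri
    o,d=ray("top",p);a,e=ray("side",q)
        ~~~^^^^^^^^^
  File "h.py", line 5, in ray
    u=cv2.undistortPoints(np.array([[p]],float),K,np.array(i["distortion"],float))[0,0]
      ~~~~~~~~~~~~~~~~~~~^^^^^^^^^^^^^^^^^^^^^^^^^^^^^^^^^^^^^^^^^^^^^^^^^^^^^^^^^
cv2.error: OpenCV(4.12.0) /io/opencv/modules/calib3d/src/undistort.dispatch.cpp:538: error: (-215:Assertion failed) npoints >= 0 && src.isContinuous() && (depth == CV_32F || depth == CV_64F) in function 'undistortPoints'
```

```bash
python3 - <<'E'
from h import *
t,s=(288.1,225.3),(305.3,196)
print("tri",tri(t,s))
print("onz80-88",onz("top",t,80),onz("top",t,88),"side",onz("side",s,80))
H=[onz("top",(180+x/2.5,110+y/2.5),28) for x,y in((214,278),(239,286),(291,302),(316,310))]
print(np.round(H,1))
v=H[0]-H[3];print("len",np.linalg.norm(v),"yaw of lane y",np.arctan2(v[1],v[0]),"mean",np.mean(H,0))
B=[onz("top",(180+x/2.5,110+y/2.5),z) for x,y,z in((209,163,10),(143,376,10),(577,234,62),(495,525,62))]
print(np.round(B,1)); 
for a,b in((0,1),(2,3)): v=B[a]-B[b];print(np.linalg.norm(v),np.arctan2(v[1],v[0]))
E
```

```text
tri (array([532.27108383,  36.45106964,  75.94468752]), np.float64(2.848931143020663))
onz80-88 [533.0886293   37.71136516  80.        ] [532.40625106  38.57611724  88.        ] side [527.63857091  40.4790686   80.        ]
[[546.2  85.5  28. ]
 [539.1  61.8  28. ]
 [524.9  12.3  28. ]
 [517.7 -11.5  28. ]]
len 101.07998076102132 yaw of lane y 1.2844949814579945 mean [531.97337728  37.03672876  28.        ]
[[ 661.4   91.2   10. ]
 [ 453.2  150.8   10. ]
 [ 590.1 -256.1   62. ]
 [ 324.2 -168.9   62. ]]
216.5314146401767 -0.2788742181515742
279.74228230373205 -0.3167979728999989
```

Request:
carry_out --delta_pos '[[0.03, -0.029, 0.003], [0.07, -0.068, 0.006], [0.11, -0.107, 0.01], [0.15, -0.146, 0.013], [0.19, -0.185, 0.016], [0.23, -0.223, 0.02], [0.27, -0.262, 0.023], [0.31, -0.301, 0.026]]' --rot '[[0, 0, 4], [0, 0, 8], [0, 0, 12], [0, 0, 16], [0, 0, 20], [0, 0, 25], [0, 0, 29], [0, 0, 33.4]]' --claw 0.0854 --grip_force 60

```text
clock: 1.9
eef_pos: [392.0, -217.7, 196.1]
tcp_rot: [3.141, -0.001, -0.289]
contact_force: [0.9, 0.3, 0.2]
opening: 1.003
grasp_force: 0.0
```

Request:
carry_out --delta_pos '[[0.013, -0.057, 0.003], [0.026, -0.115, 0.006], [0.039, -0.172, 0.009], [0.051, -0.229, 0.012], [0.059, -0.268, 0.015], [0.063, -0.2855, 0.016], [0.063, -0.2855, 0.016]]' --rot '[[0, 0, 0], [0, 0, 0], [0, 0, 0], [0, 0, 0], [0, 0, 0], [0, 0, 0], [0, 0, 0]]'

```text
clock: 2.78
eef_pos: [532.3, 37.3, 179.7]
tcp_rot: [3.141, 0.0, -0.285]
contact_force: [-1.1, -0.4, -0.6]
opening: 0.999
grasp_force: 0.0
```

```bash
python3 - <<'E'
from h import *
s=r.sense();print(s["clock"],s["eef_pos"],s["tcp_rot"])
a=r.grab_frame("top");b=r.grab_frame("side")
cv2.imwrite("pics/c1.png",np.hstack([cv2.resize(a[140:320,190:390],(400,360)),cv2.resize(b[90:270,200:400],(400,360))]))
for c in("top","side"): print(c,[(np.round(d["box"],1).tolist(),round(d["p"],2)) for d in r.recognise("knob",c)[:2]])
E
```

```text
2.775 [532.32205934  37.31804928 179.7406153 ] [ 3.14129952e+00  2.62295205e-04 -2.84659025e-01]
top []
side [([300.3, 187.9, 311.4, 203.3], 0.7)]
```

View pics/c1.png

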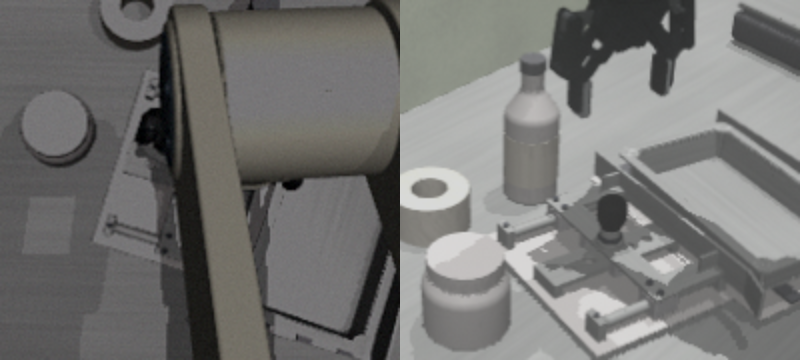

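The side view shows the fingers straddling the knob, which is at (306,196); the tub, bottle and roll are well clear. I'll descend and close.

Request:
carry_out --delta_pos '[[0, 0, 0.03], [0, 0, 0.06], [0, 0, 0.08], [0, 0, 0.09], [0, 0, 0.094], [0, 0, 0.094]]' --rot '[[0, 0, 0], [0, 0, 0], [0, 0, 0], [0, 0, 0], [0, 0, 0], [0, 0, 0]]'

```text
clock: 3.72
eef_pos: [532.5, 36.7, 86.3]
tcp_rot: [-3.141, -0.001, -0.286]
contact_force: [-0.4, -0.1, 0.4]
opening: 1.0
grasp_force: 0.0
```

```bash
python3 - <<'E'
from h import *
s=r.sense();print(s["clock"],s["eef_pos"],s["contact_force"])
b=r.grab_frame("side")
cv2.imwrite("pics/c2.png",cv2.resize(b[130:250,230:390],(800,600),interpolation=cv2.INTER_CUBIC))
E
```

```text
3.725 [532.49086565  36.72060346  86.30161469] [-0.3931277  -0.10707312  0.3995229 ]
```

View pics/c2.png

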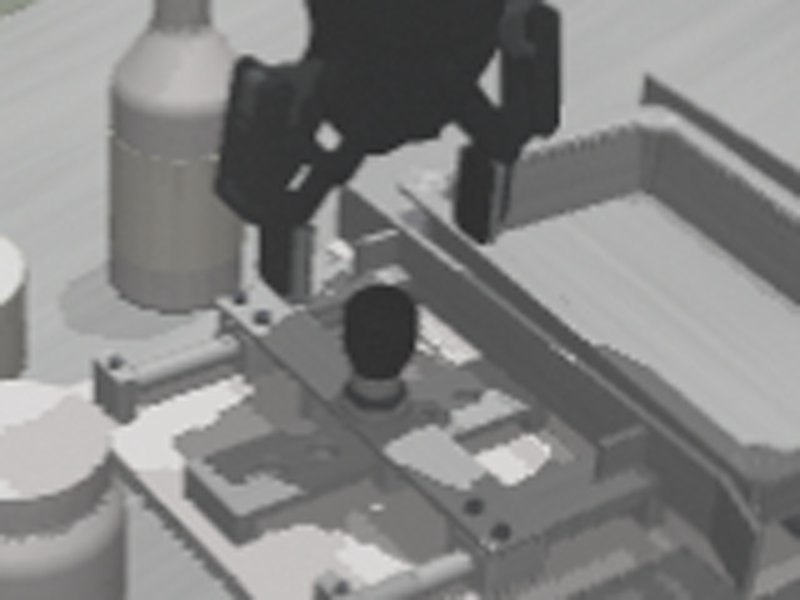

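```bash
python3 - <<'E'
from h import *
def proj(c,P):
    i=r.camera_info(c);K=np.array([[i["fx"],0,i["cx"]],[0,i["fy"],i["cy"]],[0,0,1]]);T=np.linalg.inv(np.array(i["pose"]))
    return cv2.projectPoints(np.array([P],float),cv2.Rodrigues(T[:3,:3])[0],T[:3,3],K,np.array(i["distortion"],float))[0].reshape(2)
for P in([532,37,80],[532,37,94],[532,37,66],[532,37,41],[532.5,36.7,61],[532.5,36.7,74]): q=proj("side",P);print(P,q,(q-[230,130])*5)
u=np.array([.2821,.9594,0])
for z in(61,74):
  for s in(43,-43): print(z,s,(proj("side",np.array([532.5,36.7,z])+s*u)-[230,130])*5)
E
```

```text
[532, 37, 80] [304.67339871 194.45375271] [373.36699353 322.26876353]
[532, 37, 94] [305.13931217 188.71453523] [375.69656084 293.57267614]
[532, 37, 66] [304.21274091 200.1001847 ] [371.06370457 350.50092352]
[532, 37, 41] [303.40318581 209.95678122] [367.01592904 399.7839061 ]
[532.5, 36.7, 61] [303.94936404 201.93613009] [369.74682022 359.68065047]
[532.5, 36.7, 74] [304.37418952 196.72776453] [371.87094761 333.63882267]
61 43 [282.48512687 390.27914679]
61 -43 [453.44560866 330.26158773]
74 43 [283.98799015 363.94362952]
74 -43 [456.12851437 304.5268526 ]
```

```bash
python3 - <<'E'
from h import *
a=r.grab_frame("top");b=r.grab_frame("side")
cv2.imwrite("pics/c3.png",np.hstack([cv2.resize(a[110:310,200:400],(400,400)),cv2.resize(b[50:250,200:400],(400,400))]))
E
```

```text
(no output)
```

View pics/c3.png

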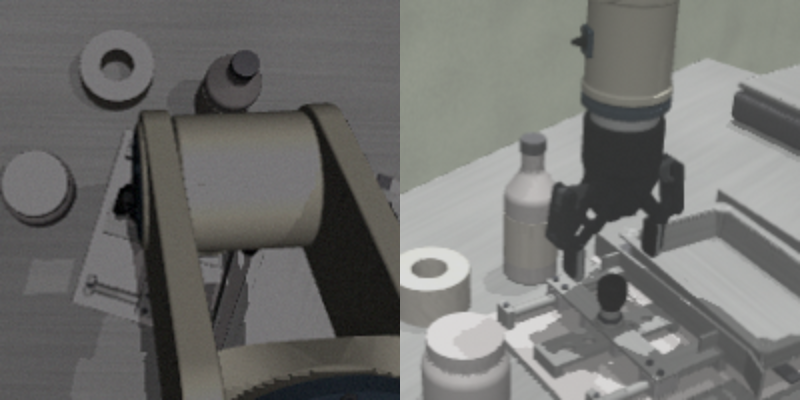

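```bash
python3 - <<'E'
from h import *
for t,s in(((258.5,209.5),(275,168)),((260,211),(276,160)),((262,210),(280,170))): 
    P,e=tri(t,s);d=P[:2]-[532,37];print(P,e,"lane x,y",d@[.9594,-.2821],d@[.2821,.9594])
u=np.array([.2821,.9594])
# tips in side image, assume on the plane x_lane=0 above the knob: intersect ray with vertical plane through axis along lane y
n=np.array([.9594,-.2821,0])
for q in((230+290/5,130+298/5),(230+480/5,130+242/5),(306,197)):
    o,d=ray("side",q);P=o+d*((np.array([532.3,36.9,0])-o)@n)/(d@n);print("plane",P,(P[:2]-[532.3,36.9])@u)
E
```

```text
[556.11336729 106.02009929 162.5627869 ] 1.4811689705768631 lane x,y 3.663794571187592 73.02026417496302
[552.66015452 104.80316225 180.43242443] 2.785858925429782 lane x,y 0.6940801810756435 70.87858345077004
[554.15130439  97.26923889 155.56920002] 6.349822390629298 lane x,y 4.250009142843629 64.07119076247474
plane [544.13384912  77.14599379 105.53076273] 41.950335278612265
plane [517.56516514 -13.212019   102.1117707 ] -52.23416794366881
plane [531.11778965  32.87939522  72.08487602] -4.190869760138123
```

The projected knob matches the picture. The open fingertips, though, appear about 30 mm higher (z≈104) than the pose report and tip offset imply, although they are centred over the knob. I'll go down in small steps, watching the force and the image.

Request:
carry_out --delta_pos '[[0, 0, 0.007], [0, 0, 0.014], [0, 0, 0.02], [0, 0, 0.02]]' --rot '[[0, 0, 0], [0, 0, 0], [0, 0, 0], [0, 0, 0]]'

```text
clock: 4.38
eef_pos: [531.7, 36.9, 65.2]
tcp_rot: [3.141, 0.001, -0.286]
contact_force: [0.3, 0.2, 0.0]
opening: 1.0
grasp_force: 0.0
```

```bash
python3 - <<'E'
from h import *
s=r.sense();print(s["clock"],s["eef_pos"],s["contact_force"])
b=r.grab_frame("side")
cv2.imwrite("pics/c4.png",cv2.resize(b[130:250,230:390],(800,600),interpolation=cv2.INTER_CUBIC))
E
```

```text
4.375 [531.72019222  36.91883253  65.15242981] [0.29931973 0.22098838 0.03503931]
```

View pics/c4.png

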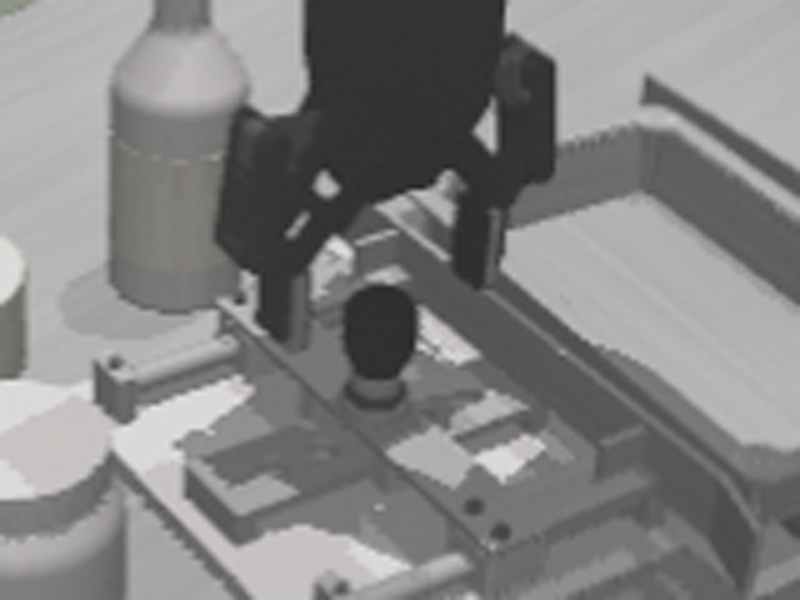

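Tips are now at crop (285,345) and (475,288), straddling the knob centre (380,330), with no contact. I'll close gently first and read the force.

Request:
carry_out --delta_pos '[[0, 0, 0], [0, 0, 0], [0, 0, 0], [0, 0, 0], [0, 0, 0], [0, 0, 0]]' --rot '[[0, 0, 0], [0, 0, 0], [0, 0, 0], [0, 0, 0], [0, 0, 0], [0, 0, 0]]' --claw 0.02 --grip_force 20

```text
clock: 5.18
eef_pos: [532.3, 37.0, 66.1]
tcp_rot: [-3.141, -0.0, -0.286]
contact_force: [-1.1, -0.1, 5.7]
opening: 0.346
grasp_force: 20.7
```

```bash
python3 - <<'E'
from h import *
s=r.sense();print({k:np.round(v,3).tolist() for k,v in s.items()})
b=r.grab_frame("side")
cv2.imwrite("pics/c5.png",cv2.resize(b[130:250,230:390],(800,600),interpolation=cv2.INTER_CUBIC))
E
```

```text
{'clock': 5.175, 'qpos': [0.067, 0.418, 1.952, 0.0, 0.772, 1.923], 'qvel': [-0.0, -0.0, 0.002, -0.001, 0.001, -0.0], 'joint_efforts': [-0.22, -52.462, -23.382, -0.109, -0.362, -0.001], 'eef_pos': [532.347, 36.978, 66.107], 'tcp_rot': [-3.141, -0.0, -0.286], 'contact_force': [-1.13, -0.145, 5.699], 'wrist_torque': [0.072, 0.164, 0.025], 'grasp_force': 20.743, 'opening': 0.346}
```

View pics/c5.png

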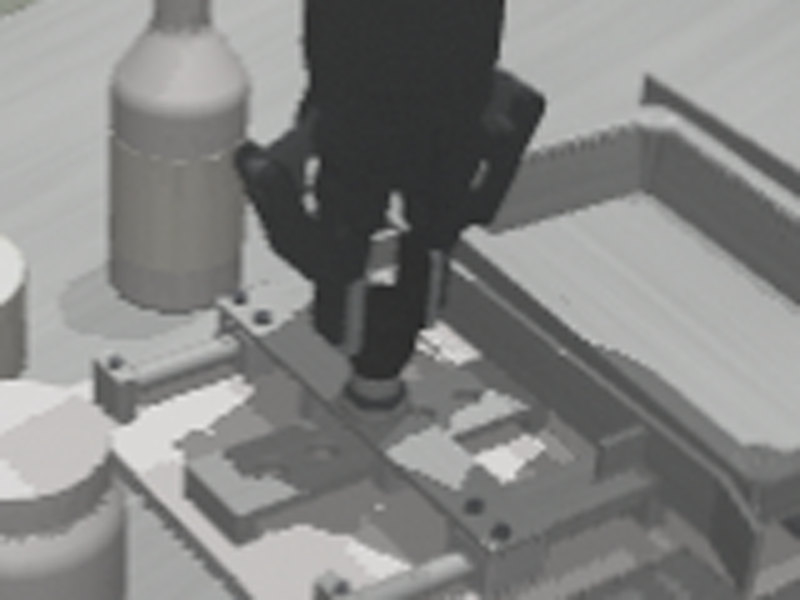

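The fingers hold the knob: opening 0.346 (about 30 mm), pads on its straight sides, small side force. I'll tighten and pull up 12.7 mm.

Request:
carry_out --delta_pos '[[0, 0, 0], [0, 0, 0], [0, 0, 0], [0, 0, -0.004], [0, 0, -0.008], [0, 0, -0.0115], [0, 0, -0.0127], [0, 0, -0.0127]]' --rot '[[0, 0, 0], [0, 0, 0], [0, 0, 0], [0, 0, 0], [0, 0, 0], [0, 0, 0], [0, 0, 0], [0, 0, 0]]' --claw 0.015 --grip_force 60

```text
clock: 6.22
eef_pos: [532.2, 36.9, 78.5]
tcp_rot: [-3.142, -0.0, -0.286]
contact_force: [3.4, 0.3, -10.1]
opening: 0.335
grasp_force: 59.9
```

Request:
carry_out --delta_pos '[[0, 0, 0], [0, 0, 0]]' --rot '[[0, 0, 0], [0, 0, 0]]'

```text
clock: 6.48
eef_pos: [532.2, 36.9, 78.5]
tcp_rot: [3.142, 0.0, -0.286]
contact_force: [2.9, 0.6, -10.4]
opening: 0.333
grasp_force: 59.8
```

Downward force of 10.4 N matches the spring at about 12.6 mm, so the pin is clear. I'll slide 25 mm along tool +y (lane −y), slowly.

Request:
carry_out --delta_pos '[[0, 0.002, 0], [0, 0.004, 0], [0, 0.006, 0], [0, 0.008, 0], [0, 0.01, 0], [0, 0.012, 0], [0, 0.014, 0], [0, 0.016, 0]]' --rot '[[0, 0, 0], [0, 0, 0], [0, 0, 0], [0, 0, 0], [0, 0, 0], [0, 0, 0], [0, 0, 0], [0, 0, 0]]'

```text
clock: 7.48
eef_pos: [527.8, 21.7, 78.6]
tcp_rot: [-3.141, -0.0, -0.286]
contact_force: [4.9, 2.7, -10.1]
opening: 0.328
grasp_force: 59.9
```

Request:
carry_out --delta_pos '[[0, 0.0015, 0], [0, 0.003, 0], [0, 0.0045, 0], [0, 0.006, 0], [0, 0.0075, 0], [0, 0.009, 0], [0, 0.009, 0]]' --rot '[[0, 0, 0], [0, 0, 0], [0, 0, 0], [0, 0, 0], [0, 0, 0], [0, 0, 0], [0, 0, 0]]'

```text
clock: 8.35
eef_pos: [525.3, 13.1, 78.7]
tcp_rot: [-3.141, -0.0, -0.286]
contact_force: [5.3, 2.4, -10.3]
opening: 0.335
grasp_force: 59.9
```

Travel is 24.8 mm with a push of about 4 N. I'll let the pin down.

Request:
carry_out --delta_pos '[[0, 0, 0.003], [0, 0, 0.006], [0, 0, 0.009], [0, 0, 0.0115], [0, 0, 0.0127], [0, 0, 0.0127]]' --rot '[[0, 0, 0], [0, 0, 0], [0, 0, 0], [0, 0, 0], [0, 0, 0], [0, 0, 0]]'

```text
clock: 9.1
eef_pos: [525.4, 13.1, 66.4]
tcp_rot: [-3.141, -0.0, -0.286]
contact_force: [1.8, 4.8, 1.6]
opening: 0.332
grasp_force: 61.4
```

```bash
python3 - <<'E'
from h import *
s=r.sense();print({k:np.round(s[k],2).tolist() for k in("clock","eef_pos","contact_force","grasp_force","opening")})
a=r.grab_frame("top");b=r.grab_frame("side")
cv2.imwrite("pics/c6.png",np.hstack([cv2.resize(a[150:350,230:430],(400,400)),cv2.resize(b[110:270,260:460],(500,400),interpolation=cv2.INTER_CUBIC)])[:, :800])
E
```

```text
{'clock': 9.1, 'eef_pos': [525.42, 13.07, 66.43], 'contact_force': [1.8, 4.78, 1.56], 'grasp_force': 61.42, 'opening': 0.33}
```

View pics/c6.png

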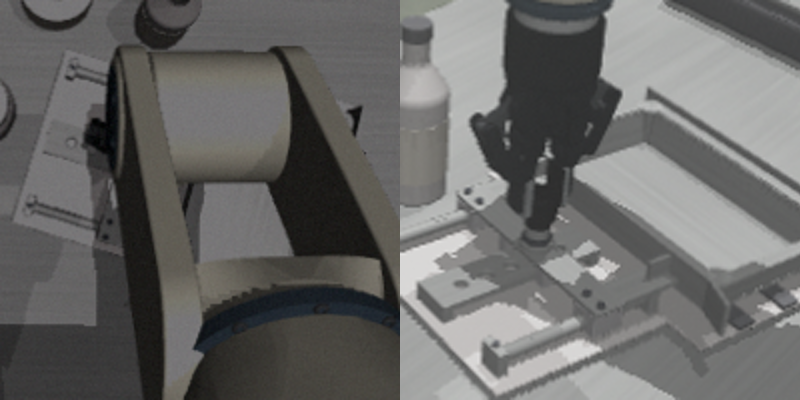

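The vertical force went from −10.3 N to +1.6 N at the starting grip height, so the pin has bottomed. In the side view the knob sits one hole in, with the sleeve down, and the pan looks parallel to the guide. I'll press 0.5 mm as a check, relaxing the side push a little.

Request:
carry_out --delta_pos '[[0, -0.0004, 0.0003], [0, -0.0004, 0.0005], [0, -0.0004, 0.0005], [0, -0.0004, 0.0005]]' --rot '[[0, 0, 0], [0, 0, 0], [0, 0, 0], [0, 0, 0]]'

```text
clock: 9.7
eef_pos: [525.5, 13.1, 66.3]
tcp_rot: [3.141, -0.0, -0.286]
contact_force: [-1.5, 1.7, 11.6]
opening: 0.335
grasp_force: 62.1
```

```bash
python3 - <<'E'
from h import *
s=r.sense();print({k:np.round(s[k],2).tolist() for k in("clock","eef_pos","contact_force","grasp_force","opening")})
r.grab_frame("side");d=r.cut_out("pan_center","side")
for x in d[:1]: print(x["p"],x["box"])
b=r.grab_frame("side");cv2.imwrite("pics/c7.png",cv2.resize(b[140:260,290:450],(800,600),interpolation=cv2.INTER_CUBIC))
E
```

```text
{'clock': 9.7, 'eef_pos': [525.45, 13.15, 66.29], 'contact_force': [-1.54, 1.74, 11.63], 'grasp_force': 62.13, 'opening': 0.34}
0.77 [330.2, 150.3, 438.1, 231.7]
```

View pics/c7.png

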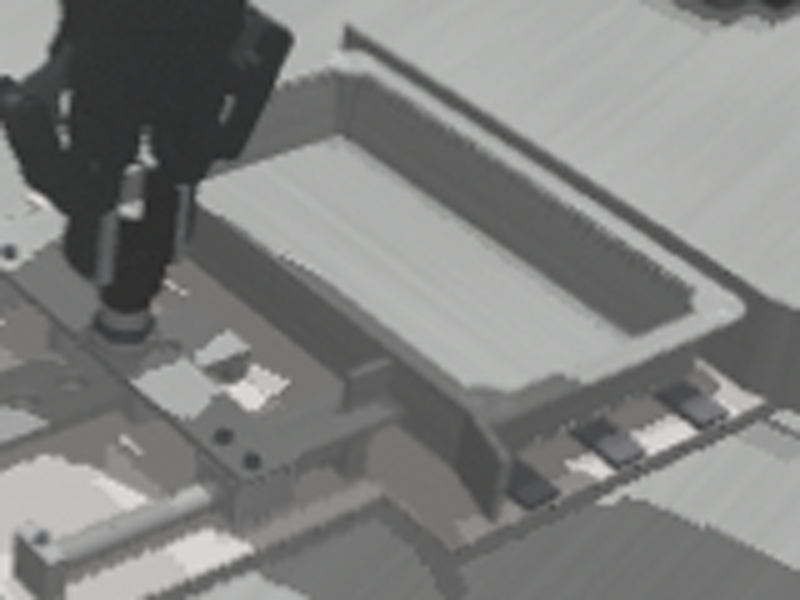

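The stop is firm: pressing 0.5 mm gave +10 N. The knob-to-collar gap looks the same as in the home position before, and the pan rim runs parallel to both fences. Handing in.

```bash
python3 -c "
from rig import r
print(r.sign_off())"
```

```text
the job is handed in; nothing more can be done
None
```

The job is handed in, verdict not shown: the guide was moved about 24.8 mm in, force and camera checks show the pin home in the next hole and the pan square, the bystanders were not touched, and the gripper still holds the knob at about 60 N; the fingertips looked about 30 mm higher than the reported pose, so I set the grip height from the images.

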